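Reline the soldering hearth

ROBOT

A 6-joint arm with a two-finger parallel gripper is mounted at the origin on the work surface. World frame = base frame: x ahead of the robot, y to its left, z up, the work surface at z = 0. Lengths are in m, angles in degrees, forces in N, time in s.
With the tool pointing down it reaches from about 0.375 to 0.9 m from the base axis. Payload 3.1 kg.
Tool frame: the origin (TCP) lies on the centre line of the jaws, within the pads' length; the fingertips stand finger_overhang ahead of it and the grasp point (between the pads) lies 5 mm behind it (finger_overhang is the distance from the TCP to the fingertips, in m); z points along the fingers, y is the line along which they close (so a half turn about z gives the same grasp; the last joint's range is limited). The gripper opens to 87 mm and grips with 3 to 60 N. Pads are 19 mm wide; open, the fingers measure 117 mm over their backs; the gripper's body (75 mm by 190 mm) begins 51 mm behind the grasp point.
Start: joints at [-82.535, 30.224, 82.088, -0, 67.689, -10.227], TCP at [0.19, -0.595, 0.237] pointing down, gripper open.
Joint ranges: [-176.69, 176.69], [-43.24, 126.21], [12.49, 139.97], [-82, 262], [0, 151.66], [-163.58, 163.58]. Speed limits (degrees/s): [159.86, 159.86, 180, 180, 180, 180].

INTERFACE

Orientations are given as a 3x3 rotation matrix whose columns are the frame's x, y, z axes.
In Python, from rig import read_state, capture, calibration, hand_in, finger_overhang gives the robot as it stands.
- The arm moves only by the tool send_rows, never from a script. Its argument "plan" is a list of rows, each a list of 5 numbers: the closure in counts, from 0 (fully open) to 255 (shut), then the shift along the tool's x, y, z in m, then the turn about the tool's z in rad. A call has 1 to 20 rows; each row shifts and turns the commanded pose from where the row before left it, along the tool's axes as they then stand; what a row does not reach is not made up. A row lasts 1/12 s, in which the tool goes at most 41.7 mm and 7.16 degrees, less where a joint would pass 70% of its speed; a pose out of reach is approached as far as the arm can. A call is refused whole if a number of a shift passes 0.0417 or a number of a turn 0.125, either way. A call with a gripper value outside its range is refused whole. The fingers move at their own pace and stop on an object; the grip force is fixed at half the most. Time passes only in rows, so rows that do not move let the fingers close. It gives the time, the measured TCP pose, the force, the opening and the grip force at its end, in the units of the state.
- read_state(): the state, without advancing time (a new reading comes with each control period).
- capture(name): name is "side" or "top"; returns (picture, depth): 384x512x3 uint8, blue, green, red; 384x512 float32, m along the optical axis (not along the pixel's ray), 0 where there is no reading.
- calibration(name): a dict with "fx", "fy", "cx", "cy" (pixels), "dist_coeffs" ([k1, k2, p1, p2, k3] as OpenCV has them; the pictures are not rectified), "xyz" and "rotation" of the camera in the world. Camera axes: x right, y down, z forward; pixel columns grow to the right and rows downward; lengths in m; the calibration is good to about 2 mm. A picture is of the moment at which its call begins. calibration takes no time and is no camera call.
- hand_in(): hands the job in; it is judged then, once.
The state is a dict: "time_s": time; "joint_positions": joint angles; "qvel": joint speeds; "tau": joint torques, N m; "position": TCP position; "tcp_rot": TCP orientation; "force": force on the tool from outside, world axes, zero at the start; "moment": the same for the moment, N m; "opening": opening from 0.0 (shut) to 1.0 (fully open); "grasp_force": force on a finger pad.
Only numpy, scipy, OpenCV 4.12 (cv2) and the standard library are available. Lean on these libraries where they do the work, as an engineer would, in place of code of your own. Each camera call takes 0.05 s, during which the arm holds its last target. There are 200 camera calls.

TASK

Reline the goldsmith's soldering hearth: take the cracked, scorched hexagonal firebrick out of the steel tray and put it in the blue scrap tub, then lay the two fresh cream firebricks as a second row, nested into the notches of the three-brick back row. All five bricks must end lying flat on the tray floor and packed tight, flat face against flat face with no gaps, with the back row still up against the tray's back lip; leave the other things on the bench where they are.

Things in the scene. Friction and masses are not known exactly. Their poses are not given: they have to be found in the camera images.
- hearth: Soldering hearth, fixed: shallow steel tray on a grey heatproof board (225 x 215 x 8 mm). Origin: centre of the board's underside. x points from front lip to back lip (away from the robot, yaw within 0.3 rad), y left. Tray floor 11 mm up; inside: x -89 to +89 mm, y -84.8 to +84.8 mm; lip 4 mm thick, 6 mm above the floor. The back row fills the width but for about 1.5 mm and touches the back lip.
- notch_left (a point): Where a fresh brick's underside centre belongs when home in the left (+y) notch, on the tray floor: hearth x = +8, y = +28 mm. Axes as the hearth's; a brick here sits at the hearth's yaw (or turned by 60 degrees). The tray floor in front (-x) of both notches is bare once the cracked brick is out.
- notch_right (a point): The same for the right (-y) notch: hearth x = +8, y = -28 mm. The two notches lie 56 mm apart.
- row_left: Hexagonal firebrick, 56 mm across flats, 64.7 mm across corners, 32 mm thick, about 120 g, lying flat. Origin: centre of its underside. Its x axis points at a corner; flats face its +/-y and 30 degrees either side of +/-x. Toasted tan, sound, loose: the left (+y) brick of the back row, a corner against the back lip.
- row_middle: Hexagonal firebrick, 56 mm across flats, 64.7 mm across corners, 32 mm thick, about 120 g, lying flat. Origin: centre of its underside. Its x axis points at a corner; flats face its +/-y and 30 degrees either side of +/-x. Toasted tan, sound, loose: the middle brick of the back row.
- row_right: Hexagonal firebrick, 56 mm across flats, 64.7 mm across corners, 32 mm thick, about 120 g, lying flat. Origin: centre of its underside. Its x axis points at a corner; flats face its +/-y and 30 degrees either side of +/-x. Toasted tan, sound, loose: the right (-y) brick of the back row.
- worn_tile: Hexagonal firebrick, 56 mm across flats, 64.7 mm across corners, 32 mm thick, about 120 g, lying flat. Origin: centre of its underside. Its x axis points at a corner; flats face its +/-y and 30 degrees either side of +/-x. Dark brown with glassy spots and a black zigzag crack: the one to discard. It lies flat, loose and skewed, in the tray in front of the back row. It still holds together when lifted.
- fresh_a: Hexagonal firebrick, 56 mm across flats, 64.7 mm across corners, 32 mm thick, about 120 g, lying flat. Origin: centre of its underside. Its x axis points at a corner; flats face its +/-y and 30 degrees either side of +/-x. Fresh, clean cream; flat on the bench to the right of the hearth, any yaw. Either fresh brick may take either notch.
- fresh_b: Hexagonal firebrick, 56 mm across flats, 64.7 mm across corners, 32 mm thick, about 120 g, lying flat. Origin: centre of its underside. Its x axis points at a corner; flats face its +/-y and 30 degrees either side of +/-x. Fresh, clean cream; the same as fresh_a.
- scrap_tub: Open blue steel tub, fixed, 150 x 150 mm, 45 mm high, walls and floor 4 mm, to the left of the hearth. Origin: centre of its underside, on the bench; x and y along its sides.
- charcoal: Bystander: black charcoal block 70 (x) x 46 (y) x 30 mm, loose, among the fresh bricks. Origin: centre of its underside.
- comb_block: Bystander: white round honeycomb soldering block, diameter 68 mm, 13 mm thick, loose, among the fresh bricks. Origin: centre of its underside.
- flux_jar: Bystander: glass jar, diameter 54 mm, 75 mm high, green cap, loose, left of the hearth. Origin: centre of its underside.
- wire_spool: Bystander: spool of dark binding wire with orange flanges, diameter 49 mm, 34 mm high, loose, between robot and hearth. Origin: centre of its underside.
- bench_block: Bystander: polished steel block 63 x 63 x 19 mm, loose, at the back left. Origin: centre of its underside.
There are look-alikes about, which are no part of the job. Leave any pink look-alike of the worn_tile alone. What is shaped like the row_right but purple is not meant.

How it is judged (in metres and radians):
On the way:
1. the cracked brick is in the scrap tub (x of worn_tile in the frame of scrap_tub between -0.07 and 0.07 m and y of worn_tile in the frame of scrap_tub between -0.07 and 0.07 m and z of worn_tile in the frame of scrap_tub between -0.01 and 0.045 m), for 0.2 s.
At the end, for the whole second after the job is handed in: Cracked brick in the tub; a fresh brick in each notch; all neighbouring brick centres under 58.5 mm apart (56 = flats touching); all five flat (under 0.05 rad, within 3 mm of the tray floor), back row within 6 mm of the back lip; all at rest (all of step 1 and ((horizontal distance between fresh_a and row_left below 0.0585 m and horizontal distance between each of fresh_a, fresh_b and row_middle below 0.0585 m and horizontal distance between fresh_b and row_right below 0.0585 m and horizontal distance between fresh_a and fresh_b below 0.0585 m) or (horizontal distance between fresh_b and row_left below 0.0585 m and horizontal distance between each of fresh_b, fresh_a and row_middle below 0.0585 m and horizontal distance between fresh_a and row_right below 0.0585 m and horizontal distance between fresh_b and fresh_a below 0.0585 m)) and horizontal distance between row_left and row_middle below 0.0585 m and horizontal distance between row_middle and row_right below 0.0585 m and z of row_left in the frame of hearth between 0.008 and 0.014 m and angle between each of row_left, row_middle, row_right, fresh_a, fresh_b's own z axis and vertical below 0.05 rad and linear speed of each of row_left, row_middle, row_right, fresh_a, fresh_b below 0.01 m/s and z of row_middle in the frame of hearth between 0.008 and 0.014 m and z of row_right in the frame of hearth between 0.008 and 0.014 m and z of fresh_a in the frame of hearth between 0.008 and 0.014 m and z of fresh_b in the frame of hearth between 0.008 and 0.014 m and x of each of row_left, row_middle, row_right in the frame of hearth above 0.05 m and linear speed of worn_tile below 0.02 m/s).
It fails at once if one of the bystanders is moved by more than 20 mm: charcoal, honeycomb block, jar, spool or steel block (distance of any of charcoal, comb_block, flux_jar, wire_spool, bench_block from where it was at the start of the episode above 0.02 m).
It also fails if it takes over 72 s, if anything falls off the work surface, if the arm or the gripper's body presses on something with over 40 N, if the wrist force passes 120 N, or if a joint passes its speed limit or range.

## Working session

There is one attempt and no reset: what is moved stays moved. The work goes in short steps, Python scripts to look and compute and a tool call to move; the robot and the scene stay as the last step left them, time stands still between calls to the robot, and variables do not carry over. Pictures are saved under pics/ and viewed, at most 10 in all, crops included, and the job is handed in when it is done.

Besides the shell and the picture viewer there is one more tool, called after ">>>" as name([rows], argument=value, ...), one row to a line, values as JSON. send_rows: Moves the arm, as the interface text tells. Its arguments: {"type":"object","properties":{"plan":{"type":"array","items":{"type":"array","items":{"type":"number"}}}},"required":["plan"]}

```bash
mkdir -p pics; ls; python3 - <<'E'
from rig import *
import cv2,numpy as np,pickle
d={}
for n in("top","side"):
    p,z=capture(n); c=calibration(n); d[n]=(p,z,c); cv2.imwrite(f"pics/{n}0.png",p); print(n,c)
pickle.dump(d,open("d0.pkl","wb"))
print(read_state(),finger_overhang)
E
```

```text
pics
top {'fx': 355.4494890353018, 'fy': 355.4494890353018, 'cx': 252.96914789110932, 'cy': 193.173627228454, 'dist_coeffs': array([-0.03087825,  0.        ,  0.        ,  0.        ,  0.        ]), 'xyz': array([0.4274267 , 0.0102582 , 1.04813985]), 'rotation': array([[-0.02564025, -0.99220576,  0.12194389],
       [-0.99925237,  0.02896896,  0.0256027 ],
       [-0.02893574, -0.12119626, -0.99220673]])}
side {'fx': 356.5617361985564, 'fy': 356.5617361985564, 'cx': 255.24292410327203, 'cy': 193.77726884750126, 'dist_coeffs': array([0.0370666, 0.       , 0.       , 0.       , 0.       ]), 'xyz': array([0.325016  , 0.83041765, 0.64042754]), 'rotation': array([[-0.96913858, -0.15344628,  0.1929369 ],
       [-0.2460754 ,  0.55536767, -0.79436367],
       [ 0.01474123, -0.81732551, -0.57598759]])}
{'time_s': 0.1, 'joint_positions': array([-8.25340150e+01,  3.02743320e+01,  8.21485717e+01,  2.76793397e-04,
        6.76894694e+01, -1.02296708e+01]), 'qvel': array([ 0.01329149, -0.15098059, -0.11168968,  0.09397521, -0.07907053,
       -0.07268365]), 'tau': array([-7.40169417e-04, -4.40986311e+01, -1.77150500e+01,  6.34735124e-02,
        5.33968024e-02, -4.56147870e-05]), 'position': array([ 0.18989725, -0.59479359,  0.23566466]), 'tcp_rot': array([[ 9.52685134e-01,  3.03958835e-01, -2.50412467e-04],
       [ 3.03958733e-01, -9.52683213e-01,  1.94523275e-03],
       [ 3.52706926e-04, -1.92930938e-03, -9.99998077e-01]]), 'force': array([0.00710671, 0.43845522, 0.27100955]), 'moment': array([-0.02764057, -0.04578606, -0.02954924]), 'grasp_force': 0.0, 'opening': 0.9980699876249337} 0.014
```

View pics/top0.png

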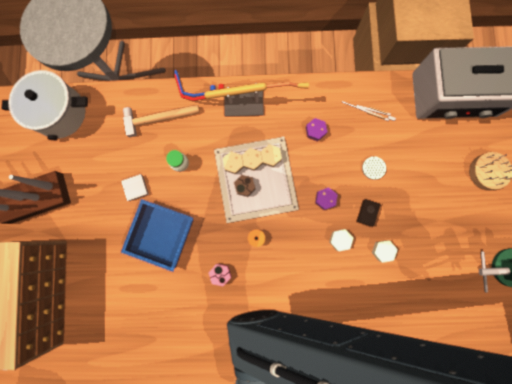

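View pics/side0.png

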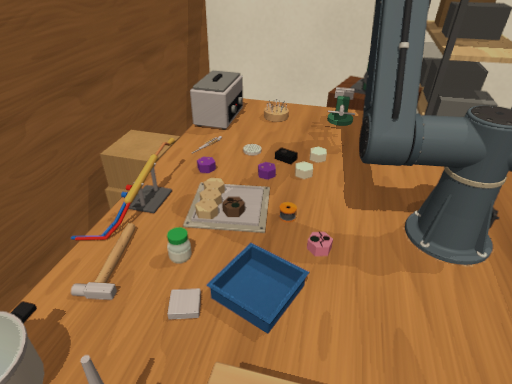

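The top view shows the hearth at (257,178), the cracked brick at (246,185), fresh bricks at (343,240) and (386,251), and the tub at (157,235). The look-alikes are pink at (220,274) and purple at (317,129) and (327,199). The side view agrees.

```bash
cat > h.py <<'E'
import cv2,numpy as np
from scipy.optimize import minimize
RES=0.0005
def ortho(p,c,z,x0,x1,y0,y1):
    """image resampled on plane z; row->x ascending, col->y ascending"""
    xs=np.arange(x0,x1,RES);ys=np.arange(y0,y1,RES)
    Y,X=np.meshgrid(ys,xs);P=np.stack([X,Y,np.full_like(X,z)],-1).reshape(-1,3)
    R=c["rotation"];rv=cv2.Rodrigues(R.T)[0];t=-R.T@c["xyz"]
    K=np.array([[c["fx"],0,c["cx"]],[0,c["fy"],c["cy"]],[0,0,1]])
    uv=cv2.projectPoints(P,rv,t,K,c["dist_coeffs"])[0].reshape(*X.shape,2).astype(np.float32)
    return cv2.remap(p,uv[...,0],uv[...,1],cv2.INTER_LINEAR),xs,ys
def cloud(z,c):
    v,u=np.mgrid[:z.shape[0],:z.shape[1]].astype(np.float32)
    K=np.array([[c["fx"],0,c["cx"]],[0,c["fy"],c["cy"]],[0,0,1]])
    n=cv2.undistortPoints(np.stack([u,v],-1).reshape(-1,1,2),K,c["dist_coeffs"]).reshape(*z.shape,2)
    return np.dstack([n[...,0]*z,n[...,1]*z,z])@c["rotation"].T+c["xyz"]
def pix(X,c):
    R=c["rotation"];K=np.array([[c["fx"],0,c["cx"]],[0,c["fy"],c["cy"]],[0,0,1]])
    return cv2.projectPoints(np.array([X],float),cv2.Rodrigues(R.T)[0],-R.T@c["xyz"],K,c["dist_coeffs"])[0].reshape(2)
E
python3 - <<'E'
from h import *; import pickle
d=pickle.load(open("d0.pkl","rb"));p,z,c=d["top"];W=cloud(z,c)
for n,(u,v) in dict(worn=(246,185),fa=(343,240),fb=(386,251),row1=(233,161),row2=(252,158),row3=(271,155),floor=(270,190),tub=(157,235),bench=(300,240),char=(369,213),pink=(220,274),purple=(327,199),spool=(257,238)).items(): print(n,W[v,u].round(4))
# valid-depth noise
ims=[]
for n in("top","side"):
    p,z,c=d[n]
    o,_,_=ortho(p,c,0.043,.36,.70,-.13,.15); ims.append(cv2.resize(cv2.rotate(o,cv2.ROTATE_180),None,fx=.7,fy=.7))
cv2.imwrite("pics/o.png",np.hstack(ims))
E
```

```text
worn [0.5751 0.0555 0.0428]
fa [ 0.4118 -0.2149  0.0289]
fb [ 0.3776 -0.3341  0.0288]
row1 [0.6464 0.0915 0.0422]
row2 [0.6533 0.0364 0.0427]
row3 [ 0.6607 -0.0187  0.0416]
floor [ 0.5626 -0.0133  0.0126]
tub [ 0.4398  0.3249 -0.0009]
bench [ 0.4147 -0.0965 -0.0012]
char [ 0.486  -0.293   0.0291]
pink [0.3259 0.1351 0.0331]
purple [ 0.5294 -0.1751  0.0311]
spool [0.4239 0.0283 0.0342]
```

View pics/o.png

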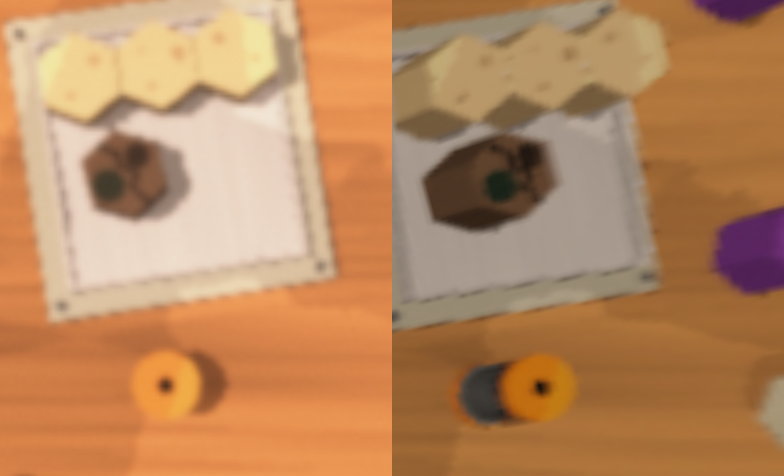

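```bash
cat >> h.py <<'E'
def hexsd(X,Y,x,y,a):
    """signed distance-like (neg inside) of hex, x axis at a corner, yaw a"""
    s=np.full(X.shape,-1.)
    for k in range(6):
        t=a+np.pi/6+k*np.pi/3; s=np.maximum(s,(X-x)*np.cos(t)+(Y-y)*np.sin(t)-.028)
    return s
def topmask(z,c,h,tol=.006):
    W=cloud(z,c); return ((abs(W[...,2]-h)<tol)*255).astype(np.uint8)
def fithex(m,c,h,x,y,lat=((0,0),),r=.055,a0s=np.radians([-20,0,20])):
    o,xs,ys=ortho(m,c,h,x-r,x+r,y-r,y+r); o=o/255.; Y,X=np.meshgrid(ys,xs)
    R=0.055 if len(lat)==1 else r
    def f(q,s=.0015):
        px,py,a=q[0]/1000,q[1]/1000,q[2]/57.3; d=np.full(X.shape,1.)
        for lx,ly in lat: d=np.minimum(d,hexsd(X,Y,px+lx*np.cos(a)-ly*np.sin(a),py+lx*np.sin(a)+ly*np.cos(a),a))
        w=1/(1+np.exp(np.clip(d/s,-50,50))); return ((w-o)**2).mean()*100
    b=min((minimize(f,[x*1000,y*1000,np.degrees(a)],method="Nelder-Mead",options=dict(initial_simplex=np.array([[x*1e3,y*1e3,np.degrees(a)]]*4)+np.array([[0,0,0],[4,0,0],[0,4,0],[0,0,8]]),maxiter=150)) for a in a0s),key=lambda t:t.fun)
    return b.x[0]/1000,b.x[1]/1000,b.x[2],b.fun
E
python3 - <<'E'
from h import *; import pickle
d=pickle.load(open("d0.pkl","rb"))
for n in("top","side"):
    p,z,c=d[n]; print(n)
    W=cloud(z,c)
    b=0
    mt=topmask(z,c,.043);mf=topmask(z,c,.0305)
    for k,(m,h,x,y) in dict(worn=(mt,.043,.575,.055),fa=(mf,.032,.412,-.215),fb=(mf,.032,.378,-.334)).items():
        print(k,np.round(fithex(m,c,h,x,y,r=.045),4))
    a0=[np.radians(8)]
    mr=mt.copy(); q=pix((.575,.055,.043),c)
    print("row",np.round(fithex(cv2.circle(mr,tuple(int(round(v)) for v in q),14,0,-1) if n=="top" else mr,c,.043,.653,.037,lat=((0,56e-3),(0,0),(0,-56e-3)),r=.1,a0s=a0),4))
    # hearth: tray/board by colour - floor depth; tub: z>.035 blue
    hsv=cv2.cvtColor(p,cv2.COLOR_BGR2HSV)
    bl=((hsv[...,0]>95)&(hsv[...,0]<120)&(hsv[...,1]>120)&(abs(W[...,0]-.44)<.13)&(abs(W[...,1]-.32)<.13)&(W[...,2]>.03))
    r=cv2.minAreaRect(W[bl][:,:2].astype(np.float32)*1000);print("tub rim",r)
E
```

```text
top
worn [  0.5749   0.0622 -45.0138   1.8968]
fa [  0.4111  -0.2093 -21.3947   0.7056]
fb [  0.379   -0.3317 -22.1729   0.9553]
row [0.6523 0.0386 8.8224 0.4066]
tub rim ((440.30328369140625, 311.7976379394531), (158.16712951660156, 154.66973876953125), 69.18505096435547)
side
worn [  0.5739   0.064  -49.8433   4.6618]
fa [  0.4112  -0.2057 -22.2065   4.5251]
fb [ 0.3759 -0.3259 34.0979  5.3831]
row [0.6512 0.041  9.0836 7.9344]
tub rim ((438.9743347167969, 315.748779296875), (160.5198974609375, 160.71603393554688), 68.99462127685547)
```

```bash
cat > go.py <<'E'
import sys,numpy as np
from rig import read_state
def go(x,y,z,phi):
    s=read_state();R=s["tcp_rot"];p=s["position"];f=np.degrees(np.arctan2(R[1,0],R[0,0]))
    t=-(phi-f); t=(t+90)%180-90
    f2=np.radians(f-t); D=np.array([x,y,z])-p
    X=np.array([np.cos(f2),np.sin(f2),0]);Y=np.array([np.sin(f2),-np.cos(f2),0])
    print("t%.2f"%s["time_s"],"pos",p.round(4),"phi %.2f"%f,"F",s["force"].round(1),"open %.3f"%s["opening"],"gf %.1f"%s["grasp_force"],"q6 %.0f"%s["joint_positions"][5])
    print("turn rad %.4f then shift x %.4f y %.4f z %.4f"%(np.radians(t),D@X,D@Y,-D[2]),"tilt",R[:2,2].round(4))
if __name__=="__main__": go(*map(float,sys.argv[1:5]))
E
python3 go.py .575 .062 .12 15
```

```text
t0.10 pos [ 0.1899 -0.5948  0.2357] phi 17.70 F [0.  0.4 0.3] open 0.998 gf 0.0 q6 -10
turn rad 0.0470 then shift x 0.5420 y -0.5347 z 0.1157 tilt [-0.0003  0.0019]
```

>>> send_rows([
  [0,0,0,0,0.047],
  [0,0.028,-0.0275,0.005,0],
  [0,0.028,-0.0275,0.005,0],
  [0,0.028,-0.0275,0.005,0],
  [0,0.028,-0.0275,0.005,0],
  [0,0.028,-0.0275,0.005,0],
  [0,0.028,-0.0275,0.005,0],
  [0,0.028,-0.0275,0.005,0],
  [0,0.028,-0.0275,0.005,0],
  [0,0.028,-0.0275,0.005,0],
  [0,0.028,-0.0275,0.005,0],
  [0,0.028,-0.0275,0.005,0],
  [0,0.028,-0.0275,0.005,0],
  [0,0.028,-0.0275,0.005,0],
  [0,0.028,-0.0275,0.005,0],
  [0,0.028,-0.0275,0.005,0],
  [0,0.028,-0.0275,0.005,0],
  [0,0.028,-0.0275,0.005,0],
  [0,0.028,-0.0275,0.005,0],
  [0,0,0,0,0],
])

```text
time_s: 1.77
position: [0.5514, 0.0188, 0.1457]
tcp_rot: [[0.964, 0.265, 0.002], [0.265, -0.964, 0.002], [0.003, -0.001, -1.0]]
force: [0.8, 0.0, 0.3]
opening: 0.997
grasp_force: 0.0
```

```bash
python3 go.py .575 .062 .036 15
```

```text
t1.77 pos [0.5514 0.0188 0.1457] phi 15.34 F [0.8 0.  0.3] open 0.997 gf 0.0 q6 65
turn rad 0.0059 then shift x 0.0340 y -0.0357 z 0.1097 tilt [0.0025 0.0019]
```

>>> send_rows([
  [0,0.017,-0.018,0.02,0],
  [0,0.017,-0.018,0.02,0],
  [0,0,0,0,0],
  [0,0,0,0,0],
  [0,0,0,0,0],
])

```text
time_s: 2.18
position: [0.5717, 0.0562, 0.1065]
tcp_rot: [[0.966, 0.259, -0.001], [0.259, -0.966, -0.0], [-0.001, 0.0, -1.0]]
force: [-0.4, -0.9, -0.5]
opening: 0.998
grasp_force: 0.0
```

```bash
python3 go.py .575 .062 .036 15
```

```text
t2.18 pos [0.5717 0.0562 0.1065] phi 15.01 F [-0.4 -0.9 -0.5] open 0.998 gf 0.0 q6 69
turn rad 0.0002 then shift x 0.0047 y -0.0048 z 0.0705 tilt [-0.0011 -0.0003]
```

>>> send_rows([
  [0,0.005,-0.005,0.02,0],
  [0,0,0,0.025,0],
  [0,0,0,0.0255,0],
  [0,0,0,0,0],
  [0,0,0,0,0],
  [255,0,0,0,0],
  [255,0,0,0,0],
  [255,0,0,0,0],
  [255,0,0,0,0],
  [255,0,0,0,0],
  [255,0,0,0,0],
  [255,0,0,0,0],
  [255,0,0,0,0],
])

```text
time_s: 3.27
position: [0.5763, 0.0627, 0.0367]
tcp_rot: [[0.966, 0.259, 0.001], [0.259, -0.966, -0.0], [0.001, 0.001, -1.0]]
force: [-0.4, -1.1, 6.1]
opening: 0.643
grasp_force: 30.0
```

```bash
python3 go.py .440 .312 .12 -21
```

```text
t3.27 pos [0.5763 0.0627 0.0367] phi 15.02 F [-0.4 -1.1  6.1] open 0.643 gf 30.0 q6 70
turn rad 0.6286 then shift x -0.2165 y -0.1839 z -0.0833 tilt [ 0.0012 -0.0004]
```

>>> send_rows([
  [255,0,0,-0.025,0],
  [255,0,0,-0.03,0],
  [255,0,0,-0.03,0],
  [255,-0.0075,-0.0307,0,0],
  [255,-0.0075,-0.0307,0,0],
  [255,-0.0075,-0.0307,0,0],
  [255,-0.0075,-0.0307,0,0],
  [255,-0.0075,-0.0307,0,0],
  [255,-0.0075,-0.0307,0,0],
  [255,-0.0075,-0.0307,0,0],
  [255,-0.0075,-0.0307,0,0],
  [255,-0.0075,-0.0307,0,0],
  [255,0,0,0,0],
  [255,0,0,0,0],
  [255,0,0,0,0],
])

```text
time_s: 4.52
position: [0.4388, 0.3121, 0.1207]
tcp_rot: [[0.966, 0.26, -0.001], [0.26, -0.966, -0.001], [-0.001, 0.0, -1.0]]
force: [-0.3, -0.1, -1.1]
opening: 0.641
grasp_force: 30.0
```

```bash
python3 go.py .440 .312 .036 15; python3 - <<'E'
from rig import capture
import cv2; cv2.imwrite("pics/s1.png",capture("side")[0])
E
```

```text
t4.52 pos [0.4388 0.3121 0.1207] phi 15.05 F [-0.3 -0.1 -1.1] open 0.641 gf 30.0 q6 99
turn rad 0.0009 then shift x 0.0011 y 0.0004 z 0.0847 tilt [-0.0006 -0.0006]
```

View pics/s1.png

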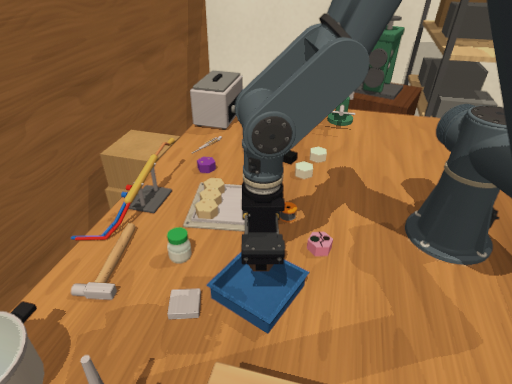

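The arm holds the cracked brick over the tub, at about (262,270), and the tray now holds only the back row. Next I lower it and release.

>>> send_rows([
  [255,0,0,0.027,0],
  [255,0,0,0.028,0],
  [255,0,0,0.026,0],
  [255,0,0,0,0],
  [255,0,0,0,0],
  [50,0,0,0,0],
  [50,0,0,0,0],
  [50,0,0,0,0],
  [50,0,0,-0.025,0],
  [50,0,0,-0.035,0],
  [50,0,0,-0.035,0],
  [0,0,0,-0.015,0.125],
  [0,0,0,0,0.125],
  [0,0,0,0,0.125],
  [0,0,0,0,0.125],
  [0,0,0,0,0.125],
  [0,0,0,0,0],
  [0,0,0,0,0],
  [0,0,0,0,0],
])

```text
time_s: 6.15
position: [0.4392, 0.3124, 0.1508]
tcp_rot: [[0.936, -0.353, 0.001], [-0.353, -0.936, 0.001], [0.001, -0.001, -1.0]]
force: [0.6, -0.2, -0.2]
opening: 0.999
grasp_force: 0.0
```

```bash
python3 go.py .411 -.2093 .12 -21.4
```

```text
t6.15 pos [0.4392 0.3124 0.1508] phi -20.65 F [ 0.6 -0.2 -0.2] open 0.999 gf 0.0 q6 134
turn rad 0.0131 then shift x 0.1641 y 0.4960 z 0.0308 tilt [0.0012 0.0005]
```

>>> send_rows([
  [0,0,0,0,0.013],
  [0,0.01025,0.031,0,0],
  [0,0.01025,0.031,0,0],
  [0,0.01025,0.031,0,0],
  [0,0.01025,0.031,0,0],
  [0,0.01025,0.031,0,0],
  [0,0.01025,0.031,0,0],
  [0,0.01025,0.031,0,0],
  [0,0.01025,0.031,0,0],
  [0,0.01025,0.031,0,0],
  [0,0.01025,0.031,0,0],
  [0,0.01025,0.031,0,0],
  [0,0.01025,0.031,0.005,0],
  [0,0.01025,0.031,0.01,0],
  [0,0.01025,0.031,0.01,0],
  [0,0.01025,0.031,0.005,0],
  [0,0.01025,0.031,0,0],
  [0,0,0,0,0],
  [0,0,0,0,0],
  [0,0,0,0,0],
])

```text
time_s: 7.82
position: [0.4088, -0.2088, 0.1199]
tcp_rot: [[0.93, -0.368, -0.001], [-0.368, -0.93, 0.001], [-0.001, -0.001, -1.0]]
force: [0.8, 0.9, 0.2]
opening: 0.999
grasp_force: 0.0
```

```bash
python3 go.py .411 -.2093 .025 -21.4; python3 - <<'E'
from rig import *
from h import *
import pickle
p,z=capture("top");c=calibration("top");pickle.dump((p,z,c),open("d1.pkl","wb"))
mt=topmask(z,c,.043)
f=fithex(mt,c,.043,.653,.037,lat=((0,56e-3),(0,0),(0,-56e-3)),r=.1,a0s=[.15]);print(np.round(f,4))
W=cloud(z,c);print("worn in tub?",W[235-4:235+5:4,150:165:5,2].round(3), W[185,246])
h=cv2.cvtColor(p,cv2.COLOR_BGR2HSV)
ims=[cv2.resize(cv2.rotate(ortho(p,c,.011,.44,.70,-.10,.16)[0],cv2.ROTATE_180),None,fx=.75,fy=.75),cv2.resize(p[180:290,100:210],(390,390))]
cv2.imwrite("pics/o1.png",np.hstack(ims))
E
```

```text
t7.82 pos [ 0.4088 -0.2088  0.1199] phi -21.58 F [0.8 0.9 0.2] open 0.999 gf 0.0 q6 71
turn rad -0.0031 then shift x 0.0022 y -0.0003 z 0.0949 tilt [-0.0009  0.0011]
[0.6523 0.0388 8.9934 0.4005]
worn in tub? [[0.034 0.034 0.032]
 [0.035 0.035 0.035]
 [0.033 0.036 0.036]] [0.58006213 0.05704708 0.00910261]
```

View pics/o1.png

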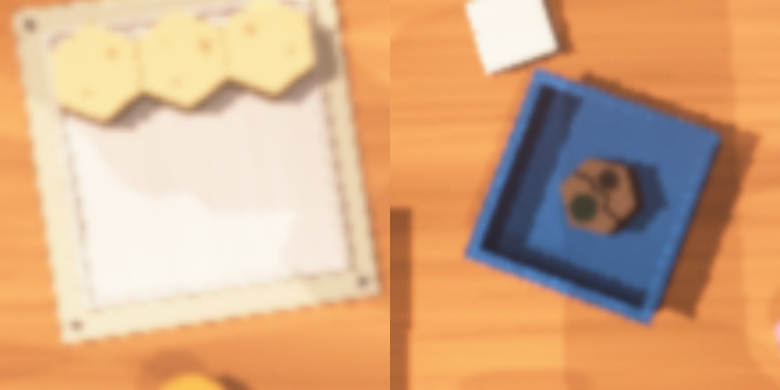

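The cracked brick lies flat in the tub, at (600,195) in the crop. The tray floor in front of the back row is bare. Next is the first fresh brick.

>>> send_rows([
  [0,0.002,0,0.03,0],
  [0,0,0,0.035,0],
  [0,0,0,0.03,0],
  [0,0,0,0,0],
  [0,0,0,0,0],
  [255,0,0,0,0],
  [255,0,0,0,0],
  [255,0,0,0,0],
  [255,0,0,0,0],
  [255,0,0,0,0],
  [255,0,0,0,0],
  [255,0,0,0,0],
  [255,0,0,0,0],
])

```text
time_s: 8.95
position: [0.4116, -0.2104, 0.0259]
tcp_rot: [[0.93, -0.367, 0.001], [-0.367, -0.93, -0.001], [0.002, 0.001, -1.0]]
force: [-0.7, -0.1, 6.8]
opening: 0.647
grasp_force: 29.8
```

```bash
python3 - <<'E'
import numpy as np
from go import go
a=np.radians(9); O=np.array([.5965,.0300])
for h in((-7,29),(8,28),(-40,-30)):
    p=O+np.array([[np.cos(a),-np.sin(a)],[np.sin(a),np.cos(a)]])@np.array(h)/1000; print(h,p); go(*p,.12,9)
E
```

```text
(-7, 29) [0.58504958 0.05754792]
t8.95 pos [ 0.4116 -0.2104  0.0259] phi -21.55 F [-0.7 -0.1  6.8] open 0.647 gf 29.8 q6 71
turn rad -0.5332 then shift x 0.2133 y -0.2375 z -0.0941 tilt [ 0.0013 -0.0011]
(8, 28) [0.60002134 0.05890675]
t8.95 pos [ 0.4116 -0.2104  0.0259] phi -21.55 F [-0.7 -0.1  6.8] open 0.647 gf 29.8 q6 71
turn rad -0.5332 then shift x 0.2283 y -0.2365 z -0.0941 tilt [ 0.0013 -0.0011]
(-40, -30) [ 0.5616855  -0.00588803]
t8.95 pos [ 0.4116 -0.2104  0.0259] phi -21.55 F [-0.7 -0.1  6.8] open 0.647 gf 29.8 q6 71
turn rad -0.5332 then shift x 0.1803 y -0.1785 z -0.0941 tilt [ 0.0013 -0.0011]
```

>>> send_rows([
  [255,0,0,-0.03,0],
  [255,0,0,-0.034,-0.1],
  [255,0,0,-0.03,-0.11],
  [255,0,0,0,-0.11],
  [255,0,0,0,-0.11],
  [255,0,0,0,-0.103],
  [255,0.0237,-0.0264,0,0],
  [255,0.0237,-0.0264,0,0],
  [255,0.0237,-0.0264,0,0],
  [255,0.0237,-0.0264,0,0],
  [255,0.0237,-0.0264,0,0],
  [255,0.0237,-0.0264,0,0],
  [255,0.0237,-0.0264,0,0],
  [255,0.0237,-0.0264,0,0],
  [255,0.0237,-0.0264,0,0],
  [255,0,0,0,0],
  [255,0,0,0,0],
  [255,0,0,0,0],
])

```text
time_s: 10.45
position: [0.5836, 0.058, 0.1186]
tcp_rot: [[0.988, 0.157, -0.002], [0.157, -0.988, -0.0], [-0.002, -0.0, -1.0]]
force: [-0.3, 0.3, -1.1]
opening: 0.64
grasp_force: 29.8
```

```bash
python3 go.py .585 .0575 .037 9
```

```text
t10.45 pos [0.5836 0.058  0.1186] phi 9.03 F [-0.3  0.3 -1.1] open 0.640 gf 29.8 q6 76
turn rad 0.0005 then shift x 0.0013 y 0.0007 z 0.0816 tilt [-0.0022 -0.0002]
```

>>> send_rows([
  [255,0.001,0,0.03,0],
  [255,0,0,0.03,0],
  [255,0,0,0.015,0],
  [255,0,0,0.0065,0],
  [255,0,0,0,0],
  [255,0,0,0,0],
  [64,0,0,0,0],
  [64,0,0,0,0],
  [64,0,0,0,0],
  [64,0,0,-0.025,0],
  [64,0,0,-0.03,0],
  [173,-0.03,0,0,0],
  [173,-0.02,0,0,0],
  [173,0,0,0,0],
  [173,0,0,0,0],
  [173,0,0,0,0],
])

```text
time_s: 11.78
position: [0.5377, 0.0502, 0.093]
tcp_rot: [[0.988, 0.156, 0.002], [0.156, -0.988, -0.0], [0.002, 0.001, -1.0]]
force: [1.1, 0.7, 0.4]
opening: 0.455
grasp_force: 0.0
```

```bash
python3 go.py .5350 .0505 .036 9; cat >> h.py <<'E'
def hearthxy(q,O=(.5965,.0300),a=9):
    a=np.radians(a); d=np.array(q)-O; return np.round([1000*(d[0]*np.cos(a)+d[1]*np.sin(a)),1000*(-d[0]*np.sin(a)+d[1]*np.cos(a))],1)
E
python3 - <<'E'
from h import *; from go import *
print(hearthxy(read_state()["position"][:2]))
E
```

```text
t11.78 pos [0.5377 0.0502 0.093 ] phi 8.97 F [1.1 0.7 0.4] open 0.455 gf 0.0 q6 74
turn rad -0.0005 then shift x -0.0026 y -0.0007 z 0.0570 tilt [ 0.0025 -0.0002]
[-54.9  29.1]
```

>>> send_rows([
  [173,0,0.001,0.033,0],
  [173,0,0,0.031,0],
  [173,0,0,0,0],
  [173,0,0,0,0],
  [173,0.006,0,0,0],
  [173,0.005,0,0,0],
  [173,0.004,0,0,0],
  [173,0.003,0,0,0],
  [173,0.003,0,0,0],
  [173,0.003,0,0,0],
  [173,0.002,0,0,0],
  [173,0.002,0,0,0],
  [173,0,0,0,0],
  [173,0,0,0,0],
])

```text
time_s: 12.95
position: [0.5645, 0.0537, 0.0286]
tcp_rot: [[0.988, 0.156, 0.001], [0.156, -0.988, 0.0], [0.001, 0.0, -1.0]]
force: [-0.4, -0.6, 0.1]
opening: 0.323
grasp_force: 0.0
```

```bash
cat > st.py <<'E'
from h import *; from go import *
s=read_state(); a=np.radians(9); F=s["force"]
print(s["time_s"],"hearth xy",hearthxy(s["position"][:2]),"z",s["position"][2].round(4),"F hearth",round(F[0]*np.cos(a)+F[1]*np.sin(a),1),round(-F[0]*np.sin(a)+F[1]*np.cos(a),1),round(F[2],1),"open",round(s["opening"],3))
E
python3 st.py
```

```text
12.95 hearth xy [-27.9  28.4] z 0.0286 F hearth -0.5 -0.5 0.1 open 0.323
```

>>> send_rows([
  [173,0.001,0,0,0],
  [173,0.001,0,0,0],
  [173,0.001,0,0,0],
  [173,0,0,0,0],
  [173,0,0,0,0],
])

```text
time_s: 13.37
position: [0.5672, 0.0542, 0.0285]
tcp_rot: [[0.988, 0.156, 0.0], [0.156, -0.988, 0.0], [0.0, 0.0, -1.0]]
force: [-0.8, -0.2, 0.7]
opening: 0.322
grasp_force: 0.3
```

```bash
python3 st.py
```

```text
13.3667 hearth xy [-25.1  28.5] z 0.0285 F hearth -0.8 -0.1 0.7 open 0.322
```

>>> send_rows([
  [173,0.001,0,0,0],
  [173,0.001,0,0,0],
  [173,0,0,0,0],
  [173,0,0,0,0],
])

```text
time_s: 13.7
position: [0.5685, 0.0544, 0.0285]
tcp_rot: [[0.988, 0.156, -0.001], [0.156, -0.988, -0.0], [-0.001, -0.0, -1.0]]
force: [-2.8, -1.3, 1.8]
opening: 0.321
grasp_force: 1.3
```

```bash
python3 st.py
```

```text
13.7 hearth xy [-23.8  28.5] z 0.0285 F hearth -3.0 -0.8 1.8 open 0.321
```

>>> send_rows([
  [173,-0.01,0,0,0],
  [173,-0.02,0,0,0],
  [0,0,0,-0.03,0],
  [0,0,0,-0.035,0],
  [0,0,0,-0.03,0.1],
  [0,0,0,0,0.11],
  [0,0,0,0,0.11],
  [0,0,0,0,0.11],
  [0,0,0,0,0.115],
  [0,0,0,0,0],
])

```text
time_s: 14.53
position: [0.5406, 0.0498, 0.124]
tcp_rot: [[0.925, -0.38, 0.003], [-0.38, -0.925, -0.0], [0.003, -0.001, -1.0]]
force: [0.5, -0.3, 0.2]
opening: 0.845
grasp_force: 0.0
```

```bash
python3 go.py .379 -.3317 .115 -22.2
```

```text
t14.53 pos [0.5406 0.0498 0.124 ] phi -22.36 F [ 0.5 -0.3  0.2] open 0.845 gf 0.0 q6 106
turn rad -0.0029 then shift x -0.0055 y 0.4143 z 0.0090 tilt [ 0.0028 -0.0001]
```

>>> send_rows([
  [0,-0.0005,0.0318,0,0],
  [0,-0.0005,0.0318,0,0],
  [0,-0.0005,0.0318,0,0],
  [0,-0.0005,0.0318,0,0],
  [0,-0.0005,0.0318,0,0],
  [0,-0.0005,0.0318,0,0],
  [0,-0.0005,0.0318,0,0],
  [0,-0.0005,0.0318,0,0],
  [0,-0.0005,0.0318,0,0],
  [0,-0.0005,0.0318,0,0],
  [0,0,0.0318,0,0],
  [0,0,0.0318,0,0],
  [0,0,0.0318,0,0],
  [0,0,0,0,0],
  [0,0,0,0,0],
  [0,0,0,0,0],
])

```text
time_s: 15.87
position: [0.3783, -0.3305, 0.1234]
tcp_rot: [[0.926, -0.378, -0.0], [-0.378, -0.926, 0.001], [-0.0, -0.001, -1.0]]
force: [0.1, -0.1, 1.5]
opening: 1.0
grasp_force: 0.0
```

```bash
python3 go.py .379 -.3317 .025 -22.2;  python3 - <<'E'
from rig import *
from h import *
p,z=capture("top");c=calibration("top")
mt=topmask(z,c,.043)
f=fithex(mt,c,.043,.64,.04,lat=((0,56e-3),(0,0),(0,-56e-3),(-.0485,.028)),r=.11,a0s=[.15]);print(np.round(f,4))
o,xs,ys=ortho(mt,c,.043,.54,.70,-.06,.14)
cv2.imwrite("pics/o2.png",np.hstack([cv2.rotate(ortho(p,c,.043,.54,.70,-.06,.14)[0],cv2.ROTATE_180),cv2.rotate(cv2.merge([o]*3),cv2.ROTATE_180)]))
E
```

```text
t15.87 pos [ 0.3783 -0.3305  0.1234] phi -22.19 F [ 0.1 -0.1  1.5] open 1.000 gf 0.0 q6 58
turn rad 0.0001 then shift x 0.0011 y 0.0008 z 0.0984 tilt [-0.0001  0.0007]
[0.6525 0.0392 8.1904 0.4767]
```

View pics/o2.png

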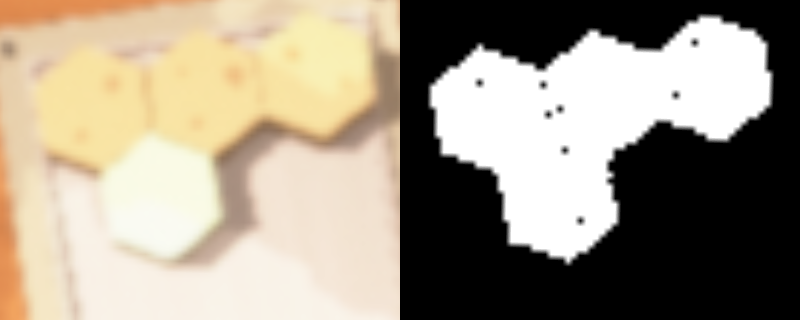

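The first brick sits nested in the left notch, touching both neighbours. Next is the second brick.

>>> send_rows([
  [0,0.001,0.001,0.033,0],
  [0,0,0,0.033,0],
  [0,0,0,0.032,0],
  [0,0,0,0,0],
  [0,0,0,0,0],
  [255,0,0,0,0],
  [255,0,0,0,0],
  [255,0,0,0,0],
  [255,0,0,0,0],
  [255,0,0,0,0],
  [255,0,0,0,0],
  [255,0,0,0,0],
  [255,0,0,0,0],
])

```text
time_s: 17.0
position: [0.3792, -0.3327, 0.0265]
tcp_rot: [[0.925, -0.379, 0.001], [-0.379, -0.925, -0.001], [0.001, 0.001, -1.0]]
force: [0.5, 0.8, 6.8]
opening: 0.642
grasp_force: 30.0
```

```bash
python3 - <<'E'
import numpy as np
from go import go
a=np.radians(9); O=np.array([.5965,.0300])
p=O+np.array([[np.cos(a),-np.sin(a)],[np.sin(a),np.cos(a)]])@np.array((-40,-29.))/1000; print(p); go(*p,.12,9)
E
```

```text
[ 0.56152907 -0.00490034]
t17.00 pos [ 0.3792 -0.3327  0.0265] phi -22.26 F [0.5 0.8 6.8] open 0.642 gf 30.0 q6 58
turn rad -0.5456 then shift x 0.2313 y -0.2953 z -0.0935 tilt [ 0.001  -0.0013]
```

>>> send_rows([
  [255,0,0,-0.03,0],
  [255,0,0,-0.034,-0.1],
  [255,0,0,-0.03,-0.11],
  [255,0,0,0,-0.11],
  [255,0,0,0,-0.11],
  [255,0,0,0,-0.115],
  [255,0.021,-0.0268,0,0],
  [255,0.021,-0.0268,0,0],
  [255,0.021,-0.0268,0,0],
  [255,0.021,-0.0268,0,0],
  [255,0.021,-0.0268,0,0],
  [255,0.021,-0.0268,0,0],
  [255,0.021,-0.0268,0,0],
  [255,0.021,-0.0268,0,0],
  [255,0.021,-0.0268,0,0],
  [255,0.021,-0.0268,0,0],
  [255,0.021,-0.0268,0,0],
  [255,0,0,0,0],
  [255,0,0,0,0],
  [255,0,0,0,0],
])

```text
time_s: 18.67
position: [0.5602, -0.0049, 0.1191]
tcp_rot: [[0.988, 0.157, -0.002], [0.157, -0.988, -0.0], [-0.002, -0.0, -1.0]]
force: [0.2, -0.4, -1.9]
opening: 0.641
grasp_force: 30.0
```

```bash
python3 st.py; python3 go.py .5615 -.0049 .0383 9
```

```text
18.6667 hearth xy [-41.3 -28.8] z 0.1191 F hearth 0.1 -0.4 -1.9 open 0.641
t18.67 pos [ 0.5602 -0.0049  0.1191] phi 9.03 F [ 0.2 -0.4 -1.9] open 0.641 gf 30.0 q6 69
turn rad 0.0005 then shift x 0.0013 y 0.0002 z 0.0808 tilt [-0.0018 -0.0001]
```

>>> send_rows([
  [255,0.001,0,0.03,0],
  [255,0,0,0.03,0],
  [255,0,0,0.015,0],
  [255,0,0,0.0058,0],
  [255,0,0,0,0],
  [255,0,0,0,0],
  [64,0,0,0,0],
  [64,0,0,0,0],
  [64,0,0,0,0],
  [64,0,0,-0.025,0],
  [64,0,0,-0.03,0],
  [173,-0.025,0,0,0],
  [173,-0.02,0,0,0],
  [173,0,0,0,0],
  [173,0,0,0,0],
  [173,0,0,0,0],
  [173,0,0,0,0],
  [173,0,0,0,0],
])

```text
time_s: 20.17
position: [0.5188, -0.012, 0.0937]
tcp_rot: [[0.988, 0.156, 0.001], [0.156, -0.988, -0.0], [0.001, 0.0, -1.0]]
force: [-0.3, 0.0, -0.6]
opening: 0.35
grasp_force: 0.0
```

```bash
python3 st.py
```

```text
20.1667 hearth xy [-83.3 -29.3] z 0.0937 F hearth -0.3 0.0 -0.6 open 0.35
```

>>> send_rows([
  [173,0,-0.001,0.03,0],
  [173,0,0,0.026,0],
  [173,0,0,0,0],
  [173,0.005,0,0,0],
  [173,0.004,0,0,0],
  [173,0.004,0,0,0],
  [173,0.004,0,0,0],
  [173,0.004,0,0,0],
  [173,0,0,0,0],
  [173,-0.003,0,0,0],
  [173,0,0,0.009,0],
  [173,0,0,0,0],
  [173,0.004,0,0,0],
  [173,0.004,0,0,0],
  [173,0.004,0,0,0],
  [173,0.004,0,0,0],
  [173,0.004,0,0,0],
  [173,0.003,0,0,0],
  [173,0,0,0,0],
  [173,0,0,0,0],
])

```text
time_s: 21.83
position: [0.549, -0.0057, 0.0284]
tcp_rot: [[0.987, 0.159, -0.02], [0.159, -0.987, -0.001], [-0.02, -0.002, -1.0]]
force: [-16.5, -10.9, 11.1]
opening: 0.323
grasp_force: 10.0
```

```bash
python3 st.py
```

```text
21.8333 hearth xy [-52.5 -27.8] z 0.0284 F hearth -18.0 -8.2 11.1 open 0.323
```

>>> send_rows([
  [173,-0.013,0,0,0],
  [173,-0.012,0,0,0],
  [173,0,0,-0.035,0],
  [173,0,0,-0.035,0],
  [173,-0.04,0,-0.02,0],
  [173,-0.04,0,0,0],
  [173,-0.02,0,0,0],
  [173,0,0,0,0],
])

```text
time_s: 22.5
position: [0.4318, -0.0226, 0.1178]
tcp_rot: [[0.988, 0.155, -0.006], [0.155, -0.988, 0.002], [-0.006, -0.003, -1.0]]
force: [-0.0, 0.5, 0.6]
opening: 0.321
grasp_force: 0.0
```

```bash
python3 st.py;  python3 - <<'E'
from rig import *
from h import *
p,z=capture("top");c=calibration("top")
mt=topmask(z,c,.043)
print(np.round(fithex(mt,c,.043,.653,.037,lat=((0,56e-3),(0,0),(0,-56e-3)),r=.1,a0s=[.15]),4))
ims=[cv2.rotate(ortho(p,c,.043,.50,.70,-.06,.14)[0],cv2.ROTATE_180)]
p,z=capture("side");c=calibration("side")
ims.append(cv2.resize(p[150:250,160:260],(400,400),interpolation=cv2.INTER_CUBIC))
cv2.imwrite("pics/o3.png",np.hstack(ims))
E
```

```text
22.5 hearth xy [-170.9  -26.2] z 0.1178 F hearth 0.1 0.5 0.6 open 0.321
[ 0.6517  0.0385  9.2026 12.925 ]
```

View pics/o3.png

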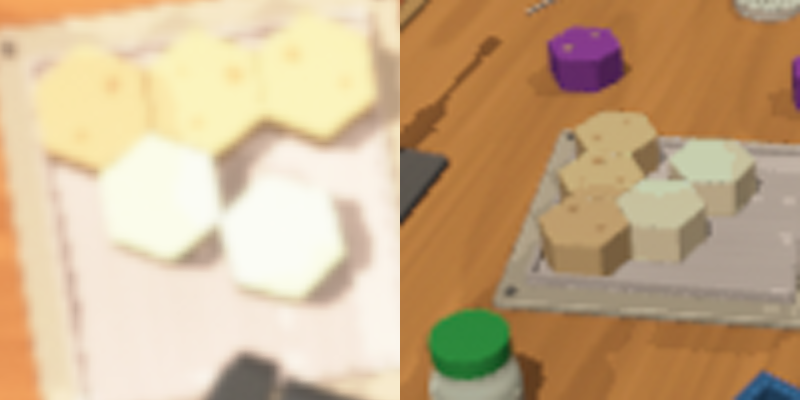

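```bash
python3 - <<'E'
from rig import *
from h import *
p,z=capture("top");c=calibration("top")
h=cv2.cvtColor(p,cv2.COLOR_BGR2HSV); mt=topmask(z,c,.043)
# joint fit of both fresh: fixed row+left, free right
o,xs,ys=ortho(mt,c,.043,.54,.62,-.055,.04);o=o/255.;Y,X=np.meshgrid(ys,xs)
from scipy.optimize import minimize
def f(q):
    d=np.minimum(hexsd(X,Y,q[0]/1e3,q[1]/1e3,q[2]/57.3),hexsd(X,Y,q[3]/1e3,q[4]/1e3,q[5]/57.3))
    w=1/(1+np.exp(np.clip(d/.0015,-50,50)));m=(hexsd(X,Y,.6525,.039,.157)>.003)&(hexsd(X,Y,.661,-.0163,.157)>.003)
    return (((w-o)**2)*m).mean()*100
b=min((minimize(f,[579,2,a,600,59,9],method="Powell",options=dict(maxiter=20)) for a in(-10,10,30)),key=lambda b:b.fun)
print(b.x.round(1),b.fun,hearthxy(b.x[:2]/1e3),hearthxy(b.x[3:5]/1e3))
E
```

```text
[580.   -0.   16.1 599.7  60.4  10.9] 0.857071865802187 [-21.  -27.1] [ 7.9 29.5]
```

>>> send_rows([
  [100,0,0,0,-0.117],
  [60,0,0,0,-0.117],
  [60,0,0,0,-0.117],
  [60,0,0,0,-0.117],
  [60,0,0,0,-0.117],
  [60,0,0,0,-0.117],
  [60,0,0,0,-0.117],
  [60,0,0,0,-0.117],
  [60,0,0,0,-0.117],
  [60,0,0,0,-0.117],
  [60,0,0,0,0],
  [60,0,0,0,0],
])

```text
time_s: 23.65
position: [0.439, -0.0238, 0.1173]
tcp_rot: [[0.244, 0.97, 0.002], [0.97, -0.244, -0.0], [-0.0, 0.002, -1.0]]
force: [0.4, -0.4, 0.4]
opening: 0.765
grasp_force: 0.0
```

```bash
python3 go.py .58 0 .0375 76
```

```text
t23.65 pos [ 0.439  -0.0238  0.1173] phi 75.87 F [ 0.4 -0.4  0.4] open 0.765 gf 0.0 q6 -4
turn rad -0.0022 then shift x 0.0572 y 0.1311 z 0.0798 tilt [ 0.0018 -0.0005]
```

>>> send_rows([
  [60,0.0143,0.0327,0,0],
  [60,0.0143,0.0327,0,0],
  [60,0.0143,0.0327,0,0],
  [60,0.0143,0.0327,0,0],
  [60,0,0,0,0],
  [60,0,0,0,0],
  [60,0,0,0.03,0],
  [60,0,0,0.03,0],
  [60,0,0,0.019,0],
  [60,0,0,0,0],
  [60,0,0,0,0],
  [255,0,0,0,0],
  [255,0,0,0,0],
  [255,0,0,0,0],
  [255,0,0,0,0],
  [255,0,0,0,0],
  [255,0,0,0,0],
])

```text
time_s: 25.07
position: [0.5788, 0.0001, 0.0399]
tcp_rot: [[0.242, 0.97, 0.002], [0.97, -0.242, -0.0], [0.0, 0.002, -1.0]]
force: [-0.0, -0.1, 6.0]
opening: 0.643
grasp_force: 30.0
```

```bash
python3 st.py; python3 - <<'E'
import numpy as np
from go import go
a=np.radians(9); O=np.array([.5965,.0300])
p=O+np.array([[np.cos(a),-np.sin(a)],[np.sin(a),np.cos(a)]])@np.array((-32,-33.))/1000; print(p); go(*p,.045,69)
E
```

```text
25.0667 hearth xy [-22.2 -26.7] z 0.0399 F hearth -0.0 -0.1 6.0 open 0.643
[ 0.57005631 -0.00759962]
t25.07 pos [5.788e-01 1.000e-04 3.990e-02] phi 76.01 F [-0.  -0.1  6. ] open 0.643 gf 30.0 q6 3
turn rad 0.1224 then shift x -0.0103 y -0.0053 z -0.0051 tilt [ 0.0023 -0.0005]
```

>>> send_rows([
  [255,0,0,-0.005,0],
  [255,0,0,0,0.122],
  [255,-0.0103,-0.0053,0,0],
  [255,0,0,0,0],
  [255,0,0,0.005,0],
  [255,0,0,0,0],
  [255,0,0,0,0],
  [60,0,0,0,0],
  [60,0,0,0,0],
  [60,0,0,0,0],
  [60,0,0,-0.03,0],
  [60,0,0,-0.03,0],
  [173,0,0,0,0.117],
  [173,0,0,0,0.117],
  [173,0,0,0,0.117],
  [173,0,0,0,0.117],
  [173,0,0,0,0.117],
  [173,0,0,0,0.117],
  [173,0,0,0,0.117],
  [173,0,0,0,0.117],
])

```text
time_s: 26.73
position: [0.5693, -0.0073, 0.098]
tcp_rot: [[0.965, 0.261, -0.0], [0.261, -0.965, 0.0], [-0.0, -0.0, -1.0]]
force: [-0.0, -0.1, 0.4]
opening: 0.337
grasp_force: 0.0
```

>>> send_rows([
  [173,0,0,0,0.111],
  [173,0,0,0,0],
  [173,-0.02,0,0,0],
  [173,-0.025,0,0,0],
  [173,0,0,0,0],
  [173,0,0,0,0],
])

```text
time_s: 27.23
position: [0.5235, -0.0143, 0.0981]
tcp_rot: [[0.987, 0.159, -0.002], [0.159, -0.987, 0.001], [-0.002, -0.001, -1.0]]
force: [0.7, -0.2, 0.5]
opening: 0.326
grasp_force: 0.0
```

```bash
python3 st.py;python3 go.py .57 -.0076 .045 9; cat > fit2.py <<'E'
from rig import *
from h import *
p,z=capture("top");c=calibration("top"); mt=topmask(z,c,.043)
o,xs,ys=ortho(mt,c,.043,.525,.70,-.07,.13);o=o/255.;Y,X=np.meshgrid(ys,xs)
def f(q):
    d=np.full(X.shape,1.)
    for k in range(5): d=np.minimum(d,hexsd(X,Y,q[3*k]/1e3,q[3*k+1]/1e3,q[3*k+2]/57.3))
    return ((1/(1+np.exp(np.clip(d/.0015,-50,50)))-o)**2).mean()*100
import sys
r=[float(v) for v in sys.argv[1:4]]
b=minimize(f,[643.5,94.5,9,652.3,38.8,9,661,-16.3,9,600,60,9]+r,method="Powell",options=dict(maxiter=8))
q=b.x.reshape(5,3);print(b.fun)
for n,v in zip(("rl","rm","rr","L","R"),q): print(n,hearthxy(v[:2]/1e3),"yaw",(v[2]-9).round(1))
D=lambda i,j:np.hypot(*(q[i,:2]-q[j,:2])).round(1)
print("rl-rm",D(0,1),"rm-rr",D(1,2),"L-rl",D(3,0),"L-rm",D(3,1),"R-rm",D(4,1),"R-rr",D(4,2),"L-R",D(3,4))
E
python3 fit2.py 570 -7.6 9
```

```text
27.2333 hearth xy [-79.  -32.4] z 0.0981 F hearth 0.6 -0.3 0.5 open 0.326
t27.23 pos [ 0.5235 -0.0143  0.0981] phi 9.16 F [ 0.7 -0.2  0.5] open 0.326 gf 0.0 q6 67
turn rad 0.0028 then shift x 0.0470 y 0.0006 z 0.0531 tilt [-0.0018  0.0005]
5.346685923845421
rl [55.7 54.8] yaw 0.3
rm [59.9  0. ] yaw 3.1
rr [ 57.8 -56.5] yaw 0.4
L [436.3 -38.7] yaw 0.0
R [-357.7   18.6] yaw 0.0
rl-rm 54.9 rm-rr 56.5 L-rl 391.9 L-rm 378.4 R-rm 418.0 R-rr 422.2 L-R 796.0
```

>>> send_rows([
  [173,0,0,0.03,0.003],
  [173,0,0,0.03,0],
  [173,0,0,0,0],
  [173,0.004,0,0,0],
  [173,0.004,0,0.004,0],
  [173,0.004,0,0.005,0],
  [173,0.003,0,0,0],
  [173,0.003,0,0,0],
  [173,0.003,0,0,0],
  [173,0.003,0,0,0],
  [173,0.003,0,0,0],
  [173,0.003,0,0,0],
  [173,0.003,0,0,0],
  [173,0,0,0,0],
  [173,0,0,0,0],
])

```text
time_s: 28.53
position: [0.5583, -0.0094, 0.0295]
tcp_rot: [[0.988, 0.154, 0.002], [0.154, -0.988, -0.0], [0.002, 0.0, -1.0]]
force: [-0.9, -0.4, 0.3]
opening: 0.325
grasp_force: 0.1
```

```bash
python3 st.py
```

```text
28.5333 hearth xy [-43.9 -32.9] z 0.0295 F hearth -0.9 -0.2 0.3 open 0.325
```

Passed the corner catch with no resistance. Pushing on in small steps, easing left.

>>> send_rows([
  [173,0.002,-0.0005,0,0],
  [173,0.002,-0.0005,0,0],
  [173,0.002,-0.0005,0,0],
  [173,0.002,-0.0005,0,0],
  [173,0.002,-0.0005,0,0],
  [173,0.002,-0.0005,0,0],
  [173,0.001,-0.0005,0,0],
  [173,0.001,-0.0005,0,0],
  [173,0.001,0,0,0],
  [173,0.001,0,0,0],
  [173,0,0,0,0],
])

```text
time_s: 29.45
position: [0.5728, -0.0028, 0.0294]
tcp_rot: [[0.988, 0.154, 0.0], [0.154, -0.988, 0.0], [0.0, -0.0, -1.0]]
force: [-0.8, -0.9, 0.5]
opening: 0.323
grasp_force: 0.5
```

```bash
python3 st.py
```

```text
29.45 hearth xy [-28.6 -28.7] z 0.0294 F hearth -1.0 -0.7 0.5 open 0.323
```

>>> send_rows([
  [173,0.001,0,0,0],
  [173,0.001,0,0,0],
  [173,0.001,0,0,0],
  [173,0.001,0,0,0],
  [173,0.001,0,0,0],
  [173,0,0,0,0],
  [173,0,0,0,0],
])

```text
time_s: 30.03
position: [0.5775, -0.0022, 0.0294]
tcp_rot: [[0.988, 0.154, -0.0], [0.154, -0.988, 0.0], [-0.0, -0.0, -1.0]]
force: [-2.0, 0.1, 0.2]
opening: 0.321
grasp_force: 0.9
```

```bash
python3 st.py
```

```text
30.0333 hearth xy [-23.8 -28.8] z 0.0294 F hearth -2.0 0.4 0.2 open 0.321
```

Now at the same x as the left brick's home. Pressing slightly more, then retreating to look.

>>> send_rows([
  [173,0.001,0,0,0],
  [173,0.001,0,0,0],
  [173,0.001,0,0,0],
  [173,0,0,0,0],
  [173,0,0,0,0],
])

```text
time_s: 30.45
position: [0.5781, -0.0018, 0.0293]
tcp_rot: [[0.988, 0.155, -0.005], [0.155, -0.988, 0.0], [-0.005, -0.001, -1.0]]
force: [-5.7, -1.9, 4.1]
opening: 0.325
grasp_force: 3.3
```

```bash
python3 st.py
```

```text
30.45 hearth xy [-23.1 -28.6] z 0.0293 F hearth -5.9 -1.0 4.1 open 0.325
```

>>> send_rows([
  [173,-0.01,0,0,0],
  [173,-0.02,0,0,0],
  [173,0,0,-0.035,0],
  [173,0,0,-0.035,0],
  [173,-0.04,0,-0.02,0],
  [173,-0.04,0,0,0],
  [173,-0.02,0.02,0,0],
  [173,0,0,0,0],
  [173,0,0,0,0],
])

```text
time_s: 31.2
position: [0.4587, -0.0421, 0.1187]
tcp_rot: [[0.988, 0.152, 0.003], [0.152, -0.988, -0.001], [0.003, 0.001, -1.0]]
force: [0.1, -0.8, -0.2]
opening: 0.321
grasp_force: 0.0
```

```bash
sed -i 's/method="Powell",options=dict(maxiter=8))/method="Powell",bounds=[(v-6,v+6) for v in x0],options=dict(maxiter=8))/; s/^b=minimize(f,\(.*\)+r,method/x0=\1+r\nb=minimize(f,x0,method/' fit2.py
cat >> fit2.py <<'E'
W=cloud(z,c)
for n,v in zip(("rl","rm","rr","L","R"),q):
    m=hexsd(W[...,0],W[...,1],v[0]/1e3,v[1]/1e3,v[2]/57.3)<-.006; P=W[m&(W[...,2]>.02)]; A=np.linalg.lstsq(np.c_[P[:,:2]-P[:,:2].mean(0),np.ones(len(P))],P[:,2],rcond=None)[0]; print(n,"z top %.4f tilt %.3f"%(A[2],np.hypot(A[0],A[1])))
cv2.imwrite("pics/o4.png",np.hstack([cv2.rotate(ortho(p,c,.043,.525,.70,-.07,.13)[0],cv2.ROTATE_180)]))
E
python3 fit2.py 608.8 3.6 9
```

```text
0.7386006431450515
rl [57.1 55.6] yaw 1.2
rm [57.1 -0. ] yaw 0.5
rr [ 56.6 -55.6] yaw 0.8
L [ 8.8 29.1] yaw 2.3
R [  8.9 -27.3] yaw 0.1
rl-rm 55.7 rm-rr 55.5 L-rl 55.1 L-rm 56.4 R-rm 55.3 R-rr 55.4 L-R 56.4
rl z top 0.0420 tilt 0.011
rm z top 0.0419 tilt 0.007
rr z top 0.0418 tilt 0.019
L z top 0.0419 tilt 0.009
R z top 0.0421 tilt 0.007
```

View pics/o4.png

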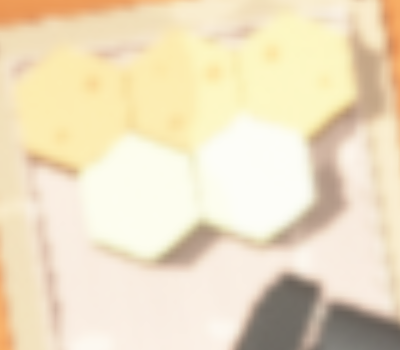

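The picture shows all five bricks packed with no gaps, the two fresh ones at (140,198) and (258,180). The measured centre distances are 55.1–56.4 mm, and all tops are level.

```bash
python3 -c "
from rig import *
print(hand_in())"
```

```text
the job is handed in; nothing more can be done
None
```

I handed in the job at about 31 s: the cracked brick is in the tub and both fresh bricks are nested flat in the notches, with all five bricks packed (measured centre distances 55.1–56.4 mm, limit 58.5 mm); the hand-in returned no verdict, and I did not re-measure the bystanders.

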